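# Hold the chain tensioner wound back for fitting the chain

### The job

The chain of this little drive is about to go on, but the spring tensioner's roller stands in its way between the two sprockets. Slide the tensioner's lock bar all the way off, to its end stop away from the arm, then swing the tensioner arm with its roller back out of the sprockets' way, against its spring, until it is hard on its stop, and finish while still holding it there with the gripper (let go and it springs back), the lock still fully off. Leave the tools and parts lying around alone.

Things in the scene. Friction and masses are not known exactly. Their poses are not given: they have to be found in the camera images.
- drive_plate: cast-aluminium drive plate, 16 mm thick, about 210 x 390 mm, fixed to the bench. Origin on the bench under its middle, z up. In its frame (mm): level sprockets at x 35, y 75 (79 across) and x 35, y -105 (108 across), z 55 to 61, shaft ends to z 73; arm pivot x -45, y 80; roller x 10, y -10 at rest, x -66, y -23 on its winding stop; lock knob starts near x -29, y 170
- pivot_top (a point): point on the arm's vertical pivot axis, on top of its round aluminium hub (51 mm across, top 44 mm above the bench, screw head to 54). The arm is a flat bar 17 mm wide, 31 to 41 mm above the bench, 105 mm from this axis to the roller's axis, with a tail reaching 45 mm past it to the lock's side
- roller_mid (a point): centre of the grooved black plastic roller on the arm's free end: upright, 36 mm diameter, 29 mm tall (43.5 to 72.5 mm above the bench), small hexagon bolt head on top (to 79 mm). The point is on its axis half-way up, 58 mm above the bench. It turns freely on the arm; grip it across its diameter from above, or push it from the sprocket side
- tensioner_arm (a joint): swing of the arm in rad: 0 = sprung in between the sprockets (start), 0.75 = hard on its winding stop. Growing = clockwise from above about pivot_top: the roller runs on an arc of 105 mm radius to the plate's -x edge (77 mm in all). The spring pulls back with 3.6 N at the roller at 0, 8.1 N at the stop. Blocked after about 0.04 rad while the lock is on
- lock_knob (a point): middle of the upright round knurled knob on the lock bar: 17 mm diameter, straight grip 51 to 77 mm above the bench, top at 79 mm; the point is on its axis 64 mm above the bench. It stands on a flat steel bar along the plate's y axis that runs through a low bridge (top 45 mm above the bench, 21 mm from the knob on its -y side); the bar's end blocks the arm's tail
- lock (a joint): slide of the lock bar in m along the plate's +y axis (away from the arm's hub): 0 to 0.004 = lock on (start), 0.026 = fully off at its end stop. Stays where it is left; about 2 N of friction.
- spanner: loose combination spanner, 204 x 35 x 9 mm, lying on the bench near the plate; leave alone. Origin: middle of its underside.
- pliers: loose pliers with green handles, 174 x 53 x 12 mm, lying on the bench near the plate; leave alone. Origin: middle of the underside.
- bearing: loose ball bearing ring, 62 mm across, 16 mm thick, lying flat on the bench near the plate; leave alone. Origin: middle of its underside.

How it is judged:
On the way, in this order (a step that is already met when the one before it is completed fails the run):
1. the lock bar is slid fully off, to its end stop (value of joint lock above 0.023 m and value of joint tensioner_arm below 0.2 rad), for 0.2 s.
2. the robot has swung the tensioner arm back to its stop (value of joint tensioner_arm above 0.71 rad and contact force between any of the fingers, the arm and tensioner_arm above 2 N), for 0.2 s.
At the end, for the whole second after the job is handed in: the gripper or robot arm itself holds the tensioner arm (contact force on it or its roller above 2 N) still and within 0.04 rad (4 mm at the roller) of its winding stop, and the lock bar is within 3 mm of its end stop (all of step 2 and velocity of joint tensioner_arm between -0.1 and 0.1 rad/s and value of joint lock above 0.023 m); the arm keeps its last pose, push and grip.
It fails at once if a loose tool or part near the plate was shoved more than 20 mm (distance of any of spanner, pliers, bearing from where it was at the start of the episode above 0.02 m).
It also fails if it takes over 45 s, if anything falls off the work surface, if the arm or the gripper's body presses on something with over 40 N, if the wrist force passes 120 N, or if a joint passes its speed limit or range.

### The arm

A 7-joint arm with a two-finger parallel gripper is mounted at the origin on a cart in front of the work surface, level with it; the furniture and walls round the work are solid. World frame = base frame: x ahead of the robot, y to its left, z up, the work surface at z = 0. Lengths are in m, angles in rad, forces in N, time in s.
With the tool pointing down it reaches from about 0.425 to 0.95 m from the base axis. Payload 16.7 kg.
Tool frame: the origin (TCP) lies on the centre line of the jaws, within the pads' length; the fingertips stand 14 mm ahead of it and the grasp point (between the pads) lies 5 mm behind it; z points along the fingers, y is the direction in which the jaws open and shut (so a half turn about z gives the same grasp; the last joint's range is limited). The gripper opens to 94 mm and grips with 3 to 60 N. Pads are 16 mm wide; open, the fingers measure 119 mm over their backs; the gripper's body (75 mm by 177 mm) begins 78 mm behind the grasp point.
Start: joints at [1.014, 0.426, 0.074, 1.606, -0.034, 1.111, -0.067], TCP at [0.267, -0.62, 0.219] pointing down, gripper open.
Joint ranges: [-2.85, 2.85], [-0.5, 2.14], [-1.23, 1.37], [0.21, 2.46], [-1.02, 4.16], [0.16, 2.05], [-2.73, 2.73]. Speed limits (rad/s): [1.89, 1.89, 2.39, 2.39, 3.01, 3.01, 3.01].

### API

Orientations are given as a unit quaternion [x, y, z, w].
In Python, from cell import bot gives the robot as it stands. The module is installed in compiled form; this text tells all that it offers. Calls block until the motion is done:
- bot.move_ptp(position, orientation): joint-space move of the TCP to a pose.
- bot.line_to(position, rate=0.15, rotation=None): straight line of the TCP; rotation=None keeps the orientation; rate is the mean speed in m/s.
- bot.movej(angles): joint-space move.
- bot.gripper_to(opening, f_grip=None): finger opening in m; f_grip is the grip in N (None keeps the last); returns when the fingers have stopped.
- bot.dwell(seconds).
- bot.ik(position, orientation): joint angles nearest the present ones, or None.
- bot.grab_frame(name): name is "scene" or "top"; returns the picture (480x640x3 uint8, blue, green, red); there is no depth.
- bot.calibration(name): a dict with "fx", "fy", "cx", "cy" (pixels), "dist" ([k1, k2, p1, p2, k3] as OpenCV has them; the pictures are not rectified), "rvec" (rotation vector, rad) and "tvec" (3), from world to camera coordinates, as OpenCV has them. Camera axes: x right, y down, z forward; pixel columns grow to the right and rows downward; lengths in m; the calibration is good to about 2 mm. A picture is of the moment at which its call begins. calibration takes no time and is no camera call.
A pose or a line that the arm cannot do raises bot.MotionError and nothing moves.
- bot.sign_off(): hands the job in, once; it reports no verdict.
Trained networks look in the newest picture that a camera, given by its name, has taken for a name from the list of things; names that differ only in an ending like _2 or _b are one class to them, and where a whole thing is asked for, a point or a joint stands for the part that bears it (a point fixed in the world has none). Each returns a list of dicts, best first, with "p" (0 to 1); they miss things now and then, are a little off and sometimes report something else, mostly with a low value. They report only what shows in the picture. A call takes as long as a camera call.
- bot.find_in(camera, name): "box" ([left, top, right, bottom] in pixels, round what is visible of it).
- bot.cut_out(camera, name): "mask" (480x640 bool, what is visible of it) and "box" ([left, top, right, bottom] in pixels, round what is visible of it).
Readings, each from a call of its own:
- bot.current_time(): time.
- bot.current_joint_pos(): joint angles.
- bot.current_joint_velocities(): joint speeds.
- bot.current_joint_efforts(): joint torques, N m.
- bot.current_position(): TCP position.
- bot.current_ee_rot(): TCP orientation.
- bot.current_wrist_force(): force on the tool from outside, world axes, zero at the start.
- bot.current_torque(): the same for the moment, N m.
- bot.current_grip_width(): finger opening in m.
Only numpy, scipy, OpenCV 4.12 (cv2) and the standard library are available. Lean on these libraries where they do the work, as an engineer would, in place of code of your own. Each camera call takes 0.05 s, during which the arm holds its last target.

## Working session

There is one attempt and no reset: what is moved stays moved. The work goes in short steps, each a Python script; the robot and the scene stay as the last script left them, time stands still between calls to the robot, and variables do not carry over. Pictures are saved under pics/ and viewed, and the job is handed in when it is done.

```bash
mkdir -p pics; python3 - <<'E'
from cell import bot
import cv2
print(bot.current_time(),bot.current_position(),bot.current_ee_rot())
for n in("scene","top"):
    im=bot.grab_frame(n); cv2.imwrite(f"pics/{n}0.png",im)
    c=bot.calibration(n); print(n,c)
    for t in("drive_plate","pivot_top","roller_mid","lock_knob","spanner","pliers","bearing"):
        print(t,[( [round(float(v)) for v in d["box"]],round(d["p"],2)) for d in bot.find_in(n,t)[:3]])
print(bot.current_time())
E
```

```text
0.0 [ 0.26684879 -0.6195481   0.21878824] [ 9.79389707e-01  2.01978695e-01 -1.82705286e-04 -6.12171061e-04]
scene {'fx': 527.0080318167811, 'fy': 527.0080318167811, 'cx': 319.08509080180824, 'cy': 230.95564049751206, 'dist': array([-0.01664748,  0.        ,  0.        ,  0.        ,  0.        ]), 'rvec': array([ 0.61192311, -2.39714824,  1.51498746]), 'tvec': array([0.45317502, 0.18511075, 0.70346639])}
drive_plate [([246, 179, 393, 282], 0.66)]
pivot_top [([304, 194, 341, 248], 0.78)]
roller_mid [([322, 192, 340, 214], 0.61)]
lock_knob [([268, 225, 302, 257], 0.87)]
spanner [([386, 226, 460, 263], 0.98)]
pliers [([375, 187, 438, 212], 0.59)]
bearing [([345, 264, 382, 289], 0.94)]
top {'fx': 461.8703017967237, 'fy': 461.8703017967237, 'cx': 309.10643697711396, 'cy': 246.6051318978106, 'dist': array([-0.00730519,  0.        ,  0.        ,  0.        ,  0.        ]), 'rvec': array([ 2.08533181, -2.14792575,  0.2014946 ]), 'tvec': array([-0.04374632,  0.5402471 ,  0.8099542 ])}
drive_plate []
pivot_top [([282, 213, 372, 260], 0.65)]
roller_mid [([348, 213, 371, 240], 0.83)]
lock_knob [([256, 218, 293, 236], 0.81), ([287, 218, 372, 260], 0.36)]
spanner [([334, 304, 436, 348], 0.62)]
pliers [([256, 218, 292, 236], 0.63), ([458, 227, 492, 313], 0.59), ([353, 214, 370, 240], 0.56)]
bearing [([271, 291, 303, 319], 0.81)]
0.8
```

View pics/scene0.png

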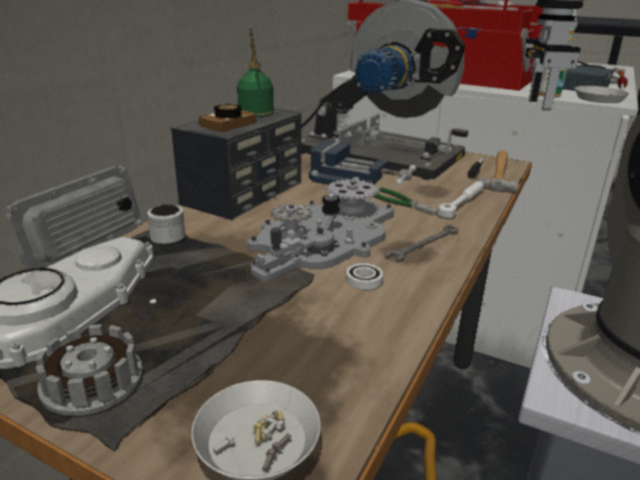

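View pics/top0.png

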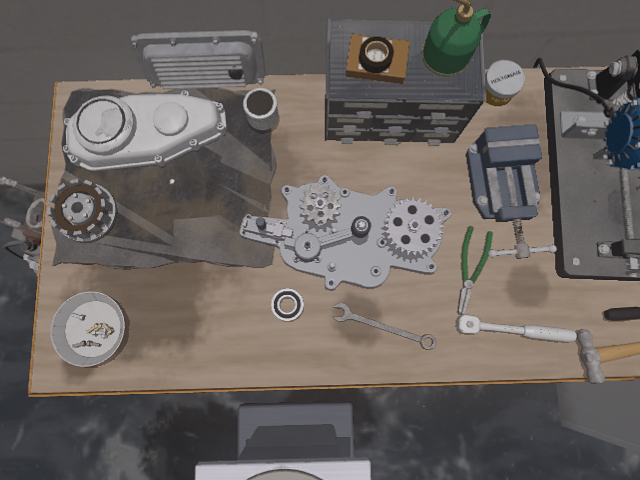

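```bash
python3 - <<'E'
import cv2
a=cv2.imread("pics/top0.png")[190:300,230:450]; cv2.imwrite("pics/top0c.png",cv2.resize(a,None,fx=3.6,fy=3.6,interpolation=cv2.INTER_CUBIC))
a=cv2.imread("pics/scene0.png")[165:305,235:420]; cv2.imwrite("pics/scene0c.png",cv2.resize(a,None,fx=4,fy=4,interpolation=cv2.INTER_CUBIC))
E
```

```text
(no output)
```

View pics/top0c.png

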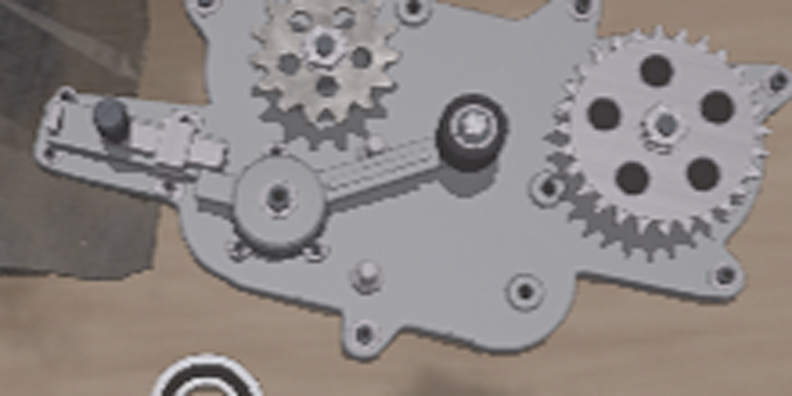

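View pics/scene0c.png

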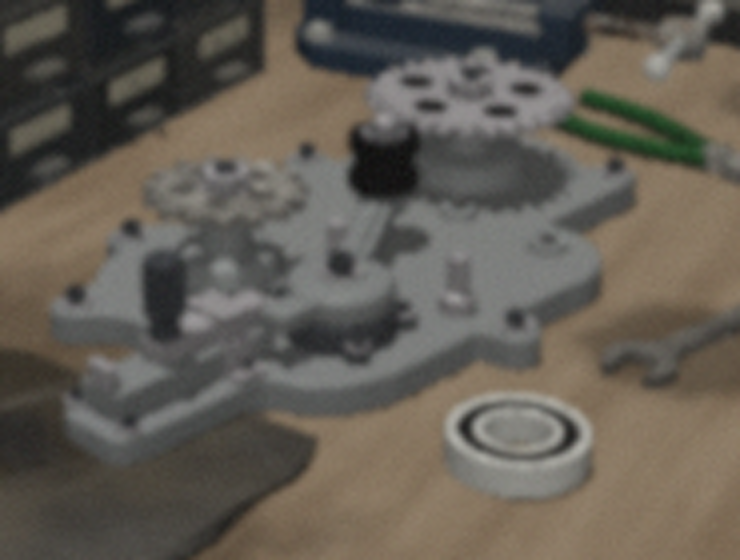

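The top view shows the plate with the knob at about (260,219), the pivot screw at (307,245), the roller bolt at (362,224) and the sprocket shafts at (320,202) and (415,225). The scene view shows the same features: knob top at (276,229), pivot screw at (320,229), roller bolt at (331,197). Next I'll fit the plate pose from both views.

```bash
cat > h.py <<'E'
import numpy as np,cv2
from cell import bot
P={'s1':(35,75,73),'s2':(35,-105,73),'piv':(-45,80,54),'rol':(10,-10,79),'knob':(-29,170,79)}
def proj(n,X):
    c=bot.calibration(n);K=np.array([[c['fx'],0,c['cx']],[0,c['fy'],c['cy']],[0,0,1.]])
    return cv2.projectPoints(np.array(X,float).reshape(-1,3),c['rvec'],c['tvec'],K,c['dist'])[0].reshape(-1,2)
def w(p,q):
    x,y,t=p;c,s=np.cos(t),np.sin(t);q=np.atleast_2d(np.array(q,float))/1000
    return np.c_[x+c*q[:,0]-s*q[:,1],y+s*q[:,0]+c*q[:,1],q[:,2]]
E
python3 - <<'E'
from h import *
from scipy.optimize import least_squares
T={'s1':(323,45),'s2':(665,125),'piv':(279,197),'rol':(475,123),'knob':(110,104)}
S={'s1':(225,170),'s2':(480,55),'piv':(341,258),'rol':(383,130),'knob':(163,258)}
T={k:(230+v[0]/3.6-.36,190+v[1]/3.6-.36) for k,v in T.items()}
S={k:(235+v[0]/4-.37,165+v[1]/4-.37) for k,v in S.items()}
ks=list(P)
def f(p,cams=('top','scene')):
    X=w(p,[P[k] for k in ks]);r=[]
    if 'top' in cams:r.append(proj('top',X)-np.array([T[k] for k in ks]))
    if 'scene' in cams:r.append(proj('scene',X)-np.array([S[k] for k in ks]))
    return np.concatenate(r)
for cams in (('top',),('scene',),('top','scene')):
    b=min((least_squares(lambda p:f(p,cams).ravel(),[.6,0,t],loss='soft_l1') for t in (-3,-1.5,0,1.5)),key=lambda r:r.cost)
    print(cams,b.x,b.cost);print(f(b.x,cams).round(1).tolist())
p=b.x
np.save('plate.npy',p)
for k,q in dict(knob=(-29,170,64),knobend=(-29,196,64),piv=(-45,80,44),rol=(10,-10,58),rolend=(-66,-23,58),s1=P['s1'],s2=P['s2']).items():print(k,w(p,q).round(4), np.hypot(*w(p,q)[0,:2]).round(3))
# triangulate knob & roller & pivot freely
for k in ks:
    g=lambda X:np.r_[proj('top',X)[0]-T[k],proj('scene',X)[0]-S[k]]
    r=least_squares(g,w(p,P[k])[0]);print(k,r.x.round(4),r.cost.round(2),w(p,P[k])[0].round(4))
E
```

```text
('top',) [ 0.56562002 -0.14397427 -0.28062725] 2.4702542883447123
[[0.2, -0.9], [0.2, 0.1], [-0.8, -0.9], [-0.2, 0.3], [0.5, 2.0]]
('scene',) [ 0.56227315 -0.14266223 -0.28757221] 6.571657535022933
[[0.1, -0.7], [-0.8, 5.2], [-0.5, 0.6], [1.3, -1.4], [0.1, 0.0]]
('top', 'scene') [ 0.56469646 -0.14410443 -0.27789301] 10.15662212107986
[[0.2, -0.4], [0.3, 0.5], [-0.7, -0.3], [-0.1, 0.8], [0.6, 2.7], [-0.4, -1.0], [-2.1, 4.7], [-0.9, 0.1], [0.5, -1.9], [0.1, -0.4]]
knob [[0.5834 0.0273 0.064 ]] 0.584
knobend [[0.5906 0.0523 0.064 ]] 0.593
piv [[ 0.5434 -0.0548  0.044 ]] 0.546
rol [[ 0.5716 -0.1565  0.058 ]] 0.593
rolend [[ 0.4949 -0.1481  0.058 ]] 0.517
s1 [[ 0.6189 -0.0816  0.073 ]] 0.624
s2 [[ 0.5695 -0.2547  0.073 ]] 0.624
s1 [ 0.6184 -0.0814  0.0712] 0.05 [ 0.6189 -0.0816  0.073 ]
s2 [ 0.5661 -0.2517  0.0856] 0.67 [ 0.5695 -0.2547  0.073 ]
piv [ 0.5426 -0.0563  0.0538] 0.02 [ 0.5434 -0.0548  0.054 ]
rol [ 0.5736 -0.1575  0.0743] 0.09 [ 0.5716 -0.1565  0.079 ]
knob [0.5863 0.0273 0.0783] 1.95 [0.5834 0.0273 0.079 ]
```

```bash
python3 - <<'E'
from h import *
from scipy.optimize import least_squares
T={'s1':(323,45),'s2':(665,125),'piv':(279,197),'rol':(475,123),'knob':(111,113)}
S={'s1':(225,170),'s2':(477,72),'piv':(341,258),'rol':(383,130),'knob':(163,258)}
T={k:(230+v[0]/3.6-.36,190+v[1]/3.6-.36) for k,v in T.items()}
S={k:(235+v[0]/4-.37,165+v[1]/4-.37) for k,v in S.items()}
ks=list(P)
def f(p):
    X=w(p,[P[k] for k in ks])
    return np.r_[proj('top',X)-np.array([T[k] for k in ks]),proj('scene',X)-np.array([S[k] for k in ks])]
b=least_squares(lambda p:f(p).ravel(),np.load('plate.npy'),loss='soft_l1');p=b.x
print(p,b.cost);print(f(p).round(1).tolist());np.save('plate.npy',p)
for k in ks:
    r=least_squares(lambda X:np.r_[proj('top',X)[0]-T[k],proj('scene',X)[0]-S[k]],w(p,P[k])[0]);print(k,r.x.round(4),w(p,P[k])[0].round(4))
# overlay
q=[(35,75,73),(35,-105,73),(-45,80,54),(10,-10,79),(-29,170,79),(-29,170,51)]
q+=[(-45+25.5*np.cos(a),80+25.5*np.sin(a),44) for a in np.linspace(0,6.28,30)]+[(-29+8.5*np.cos(a),170+8.5*np.sin(a),79) for a in np.linspace(0,6.28,16)]+[(10+18*np.cos(a),-10+18*np.sin(a),72.5) for a in np.linspace(0,6.28,24)]
for n,(r0,r1,c0,c1) in dict(top=(190,300,230,450),scene=(165,305,235,420)).items():
    im=cv2.resize(cv2.imread(f"pics/{n}0.png")[r0:r1,c0:c1],None,fx=3.6,fy=3.6)
    for u,v in proj(n,w(p,q)): cv2.circle(im,(int((u-c0+.5)*3.6),int((v-r0+.5)*3.6)),1,(0,0,255),-1)
    cv2.imwrite(f"pics/ov_{n}.png",im)
yaw=p[2]
for nm,jd,pt in (('knob',yaw,(-29,170,66)),('knobe',yaw,(-29,196,66)),('rol',yaw+.17,(10,-10,63)),('role',yaw+.17,(-66,-23,63))):
  for h in (np.pi/2,-np.pi/2):
    a=jd+h; qq=[np.cos(a/2),np.sin(a/2),0,0]
    for dz in (0,.08):
        X=w(p,pt)[0]+[0,0,dz]; j=bot.ik(X,qq);print(nm,round(a,2),X.round(3),None if j is None else np.round(j,2))
E
```

```text
[ 0.56462977 -0.14409441 -0.27535136] 3.6944112993538796
[[0.1, -0.2], [0.3, 0.4], [-0.7, -0.1], [-0.1, 0.8], [0.3, 0.5], [-0.4, -1.0], [-1.4, 0.5], [-0.7, 0.1], [0.5, -1.9], [0.4, -0.3]]
s1 [ 0.6184 -0.0814  0.0712] [ 0.6187 -0.0814  0.073 ]
s2 [ 0.5686 -0.2543  0.0748] [ 0.5698 -0.2547  0.073 ]
piv [ 0.5426 -0.0563  0.0538] [ 0.5431 -0.0549  0.054 ]
rol [ 0.5736 -0.1575  0.0743] [ 0.5715 -0.1564  0.079 ]
knob [0.5837 0.0278 0.0785] [0.5829 0.0274 0.079 ]
knob 1.3 [0.583 0.027 0.066] [ 0.22  0.5  -0.48  1.91  0.32  0.8  -0.71]
knob 1.3 [0.583 0.027 0.146] [ 0.26  0.4  -0.52  1.86  0.24  0.94 -0.65]
knob -1.85 [0.583 0.027 0.066] [ 0.61  0.69 -1.03  1.89  0.72  0.98  2.11]
knob -1.85 [0.583 0.027 0.146] [ 0.62  0.56 -1.03  1.84  0.54  1.06  2.25]
knobe 1.3 [0.59  0.052 0.066] [ 0.18  0.52 -0.49  1.89  0.32  0.81 -0.75]
knobe 1.3 [0.59  0.052 0.146] [ 0.23  0.42 -0.54  1.84  0.26  0.95 -0.7 ]
knobe -1.85 [0.59  0.052 0.066] [ 0.56  0.7  -1.03  1.87  0.72  0.99  2.07]
knobe -1.85 [0.59  0.052 0.146] [ 0.57  0.57 -1.03  1.82  0.55  1.07  2.2 ]
rol 1.47 [ 0.572 -0.156  0.063] [ 0.46  0.5  -0.38  1.9   0.26  0.79 -0.17]
rol 1.47 [ 0.572 -0.156  0.143] [ 0.46  0.4  -0.38  1.85  0.18  0.93 -0.11]
rol -1.68 [ 0.572 -0.156  0.063] [-0.64  0.88  1.2   1.96 -0.98  1.05 -2.22]
rol -1.68 [ 0.572 -0.156  0.143] [-0.67  0.71  1.21  1.91 -0.76  1.08 -2.38]
role 1.47 [ 0.495 -0.148  0.063] [ 0.49  0.4  -0.38  2.07  0.23  0.71 -0.15]
role 1.47 [ 0.495 -0.148  0.143] [ 0.51  0.28 -0.4   2.01  0.14  0.87 -0.07]
role -1.68 [ 0.495 -0.148  0.063] [-0.7   0.77  1.21  2.13 -0.93  0.94 -2.18]
role -1.68 [ 0.495 -0.148  0.143] [-0.75  0.55  1.22  2.08 -0.64  0.97 -2.43]
```

View pics/ov_top.png

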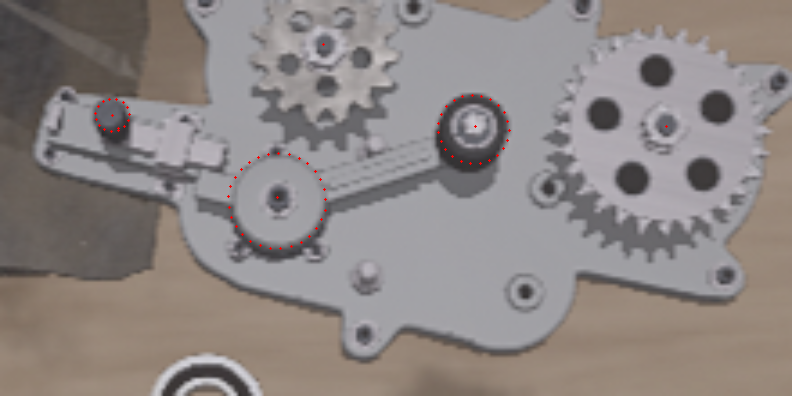

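View pics/ov_scene.png

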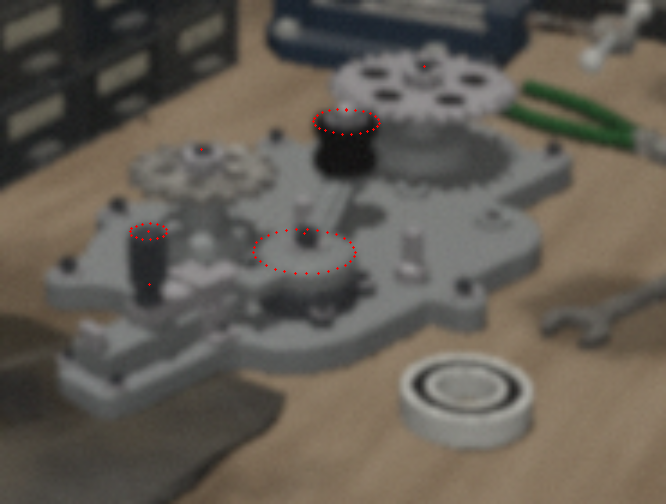

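Both overlays match the picture to about 1–2 mm, with the knob ring, hub ring and roller ring on their parts. I'll go to the knob now.

```bash
python3 - <<'E'
from h import *
p=np.load('plate.npy');a=p[2]+np.pi/2;q=[np.cos(a/2),np.sin(a/2),0,0]
X=w(p,(-29,170,68))[0]
bot.gripper_to(.05,20)
bot.move_ptp(X+[0,0,.09],q); print(bot.current_time(),bot.current_position())
f0=bot.current_wrist_force()
bot.line_to(X,.12);print('F',bot.current_wrist_force()-f0)
cv2.imwrite('pics/t1.png',bot.grab_frame('top'))
cv2.imwrite('pics/s1.png',bot.grab_frame('scene'))
bot.gripper_to(0.0,20);print('grip',bot.current_grip_width(),bot.current_time(),bot.current_position()-X,bot.current_wrist_force()-f0)
cv2.imwrite('pics/s2.png',bot.grab_frame('scene')[165:305,235:420].repeat(4,0).repeat(4,1))
E
```

```text
4.1833 [0.58310056 0.02625619 0.15795723]
F [0.10856784 0.59967042 0.13883731]
grip 0.016462494774564063 5.8083 [-2.62810433e-04  8.86631410e-05  6.63608841e-05] [-2.91196149  1.11629095  5.73628327]
```

View pics/s2.png

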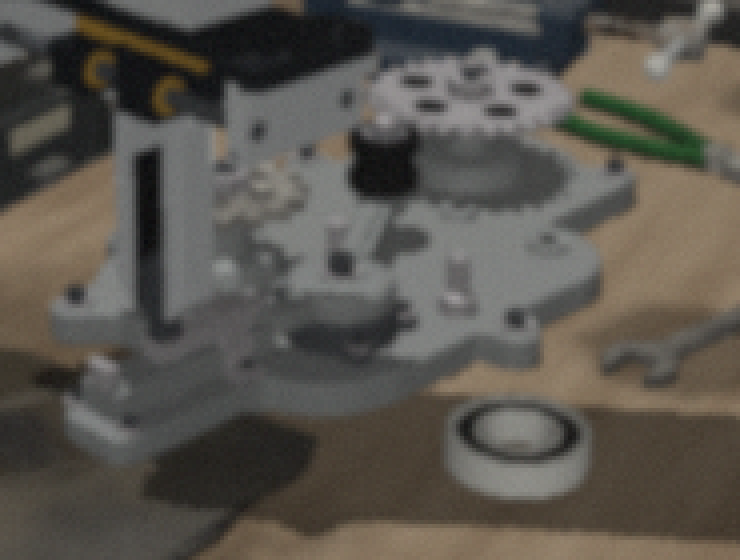

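The picture shows the fingers closed on the knob, centred at crop (160,330). The opening of 16.5 mm matches the 17 mm knob. Next I slide it along the plate's +y in small steps and watch the force.

```bash
python3 - <<'E'
from h import *
p=np.load('plate.npy');d=np.array([-np.sin(p[2]),np.cos(p[2]),0])
X=bot.current_position();f0=bot.current_wrist_force()
for s in [.010,.018,.022,.024,.025,.026,.027,.028,.029,.030,.031]:
    bot.line_to(X+d*s,.06)
    f=bot.current_wrist_force()-f0;a=(bot.current_position()-X)@d
    print(s,a.round(4),(f@d).round(1),f.round(1),round(bot.current_grip_width(),4))
    if s>.02 and f@d<-14: break
print(bot.current_time())
cv2.imwrite('pics/t3.png',bot.grab_frame('top')[190:300,230:450].repeat(3,0).repeat(3,1))
E
```

```text
0.01 0.0105 2.3 [ 1.3  2.1 -1.5] 0.0166
0.018 0.0182 3.3 [ 0.1  3.3 -1.2] 0.0162
0.022 0.0219 1.4 [-1.5  1.9 -0.7] 0.0165
0.024 0.0234 -0.1 [-1.5  0.3  0.7] 0.0162
0.025 0.0235 -4.9 [-3.5 -4.1  3.2] 0.0163
0.026 0.0237 -8.7 [-5.1 -7.6  5.8] 0.0166
0.027 0.0238 -12.0 [ -5.9 -10.8   8.6] 0.0164
0.028 0.024 -16.1 [ -6.8 -14.8  10.3] 0.0161
7.9583
```

View pics/t3.png

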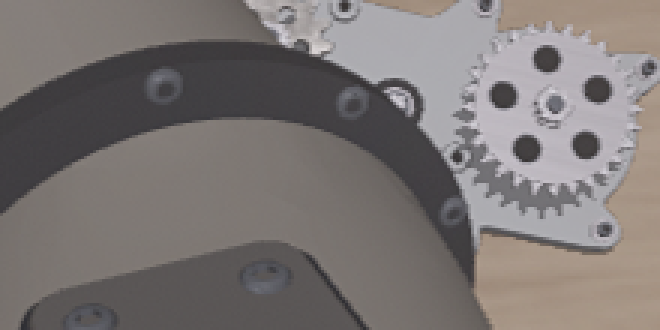

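The arm hides the lock from the top camera. The bar stopped hard after about 23.7 mm, with the force climbing to 16 N. Next I release, lift and check.

```bash
python3 - <<'E'
from h import *
p=np.load('plate.npy');d=np.array([-np.sin(p[2]),np.cos(p[2]),0])
X=bot.current_position()
bot.dwell(.2)
bot.line_to(X-d*.0,.05) # relax the push
bot.gripper_to(.05); bot.line_to(X+[0,0,.08],.2)
a=p[2]+.17+np.pi/2;q=[np.cos(a/2),np.sin(a/2),0,0]
R=w(p,(10,-10,63))[0]
bot.move_ptp(R+[0,0,.08],q)
print(bot.current_time(),bot.current_position()-R)
for n in('top','scene'):cv2.imwrite(f'pics/{n}4.png',bot.grab_frame(n))
print([(d['box'],d['p']) for d in bot.find_in('scene','lock_knob')])
a=cv2.imread('pics/scene4.png')[165:305,235:420]
for s,c in ((0,(0,0,255)),(26,(0,255,0)),(22,(255,0,0))):
    for u,v in proj('scene',w(p,[(-29+8.5*np.cos(t),170+s+8.5*np.sin(t),79) for t in np.linspace(0,6.28,16)])):
        pass
im=cv2.resize(a,None,fx=4,fy=4)
for s,c in ((0,(0,0,255)),(24,(0,255,0))):
    for u,v in proj('scene',w(p,[(-29+8.5*np.cos(t),170+s+8.5*np.sin(t),79) for t in np.linspace(0,6.28,16)])):
        cv2.circle(im,(int((u-235+.5)*4),int((v-165+.5)*4)),1,c,-1)
cv2.imwrite('pics/s4c.png',im)
E
```

```text
10.55 [-0.00014051  0.00101852  0.07937558]
[([259.5, 231.3, 290.0, 259.9], 0.92)]
```

View pics/s4c.png

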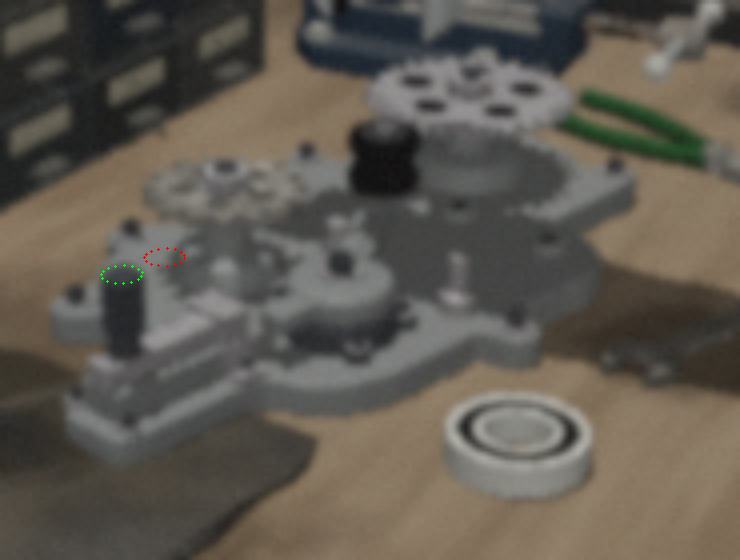

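View pics/top4.png

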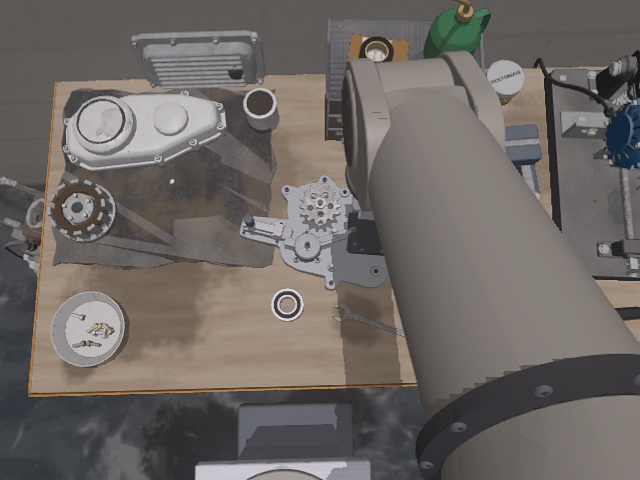

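The lock knob top now sits on the green ring at crop (121,274), and the bar reaches the end block. The roller at (385,150) is unmoved. Next is gripping the roller and winding it back along its arc.

```bash
python3 - <<'E'
from h import *
p=np.load('plate.npy')
R=w(p,(10,-10,63))[0]+[.001,-.0005,0]
bot.gripper_to(.058,25)
f0=bot.current_wrist_force()
bot.line_to(R,.12);print('F',(bot.current_wrist_force()-f0).round(1),bot.current_position()-R)
bot.gripper_to(0.0,25);print('grip',bot.current_grip_width(),(bot.current_wrist_force()-f0).round(1),bot.current_position()-R,bot.current_time())
cv2.imwrite('pics/s5.png',cv2.resize(bot.grab_frame('scene')[165:305,235:420],None,fx=4,fy=4))
E
```

```text
F [0.6 0.4 0.5] [4.44642043e-04 6.20817979e-06 5.65280906e-04]
grip 0.035596206469341016 [-4.3  0.2  7.3] [-0.00036701 -0.00012561  0.00028431] 12.375
```

View pics/s5.png

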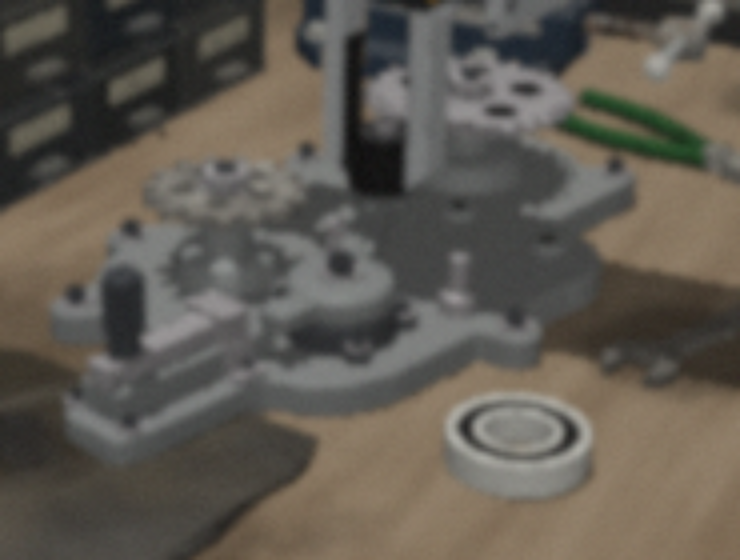

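The fingers hold the roller on both sides, at crop (375,160), opening 35.6 mm against the 36 mm roller. Now the swing.

```bash
python3 - <<'E'
from h import *
p=np.load('plate.npy')
X=bot.current_position();f0=bot.current_wrist_force()
def off(th):
    v=np.array([55,-90.]);c,s=np.cos(-th),np.sin(-th)
    r=np.array([c*v[0]-s*v[1],s*v[0]+c*v[1]])-v
    return w(p,(*r,0))[0]-np.array([p[0],p[1],0])
prev=None
for th in [.1,.2,.3,.4,.5,.6,.68,.72,.74,.75,.76,.77,.78,.79,.80]:
    bot.line_to(X+off(th),.06)
    t=(off(th+.01)-off(th));t/=np.linalg.norm(t)
    f=bot.current_wrist_force()-f0
    print(th,(f@t).round(1),f.round(1),(bot.current_position()-X-off(th)).round(4),round(bot.current_grip_width(),4),round(bot.current_time(),2))
    if th>.7 and f@t<-20: break
    if np.linalg.norm(f)>45: break
cv2.imwrite('pics/s6.png',cv2.resize(bot.grab_frame('scene')[165:305,235:420],None,fx=4,fy=4))
cv2.imwrite('pics/t6.png',bot.grab_frame('top'))
E
```

```text
0.1 -8.8 [ 9.  -0.4 -7.6] [0.0005 0.     0.0003] 0.0354 12.76
0.2 -9.1 [ 9.3 -2.1 -6.5] [ 0.0006 -0.0001  0.0003] 0.0355 13.08
0.3 -9.7 [ 9.6 -3.  -6.1] [ 0.0007 -0.0003  0.0003] 0.0356 13.41
0.4 -10.9 [10.3 -5.3 -6.7] [ 0.0008 -0.0004  0.0003] 0.0354 13.73
0.5 -12.8 [11.6 -6.3 -6.7] [ 0.0009 -0.0006  0.0003] 0.0354 14.06
0.6 -11.2 [ 9.5 -6.8 -6.4] [ 0.0008 -0.0008  0.0003] 0.0353 14.38
0.68 -12.2 [10.1 -7.3 -6.1] [ 0.0008 -0.0009  0.0003] 0.0355 14.68
0.72 -12.1 [ 9.5 -8.2 -6.1] [ 0.0008 -0.001   0.0003] 0.0351 14.93
0.74 -12.1 [ 9.5 -7.9 -5.7] [ 0.0009 -0.0011  0.0003] 0.0355 15.18
0.75 -11.6 [ 8.5 -8.8 -4.8] [ 0.0009 -0.0011  0.0003] 0.0355 15.43
0.76 -12.0 [ 9.2 -8.3 -5.9] [ 0.0009 -0.0011  0.0003] 0.0356 15.68
0.77 -16.2 [ 12.9 -10.1  -9.5] [ 0.0015 -0.0014  0.0004] 0.0356 15.93
0.78 -20.2 [ 16.  -12.7 -12.4] [ 0.0022 -0.0018  0.0005] 0.0351 16.18
```

View pics/s6.png

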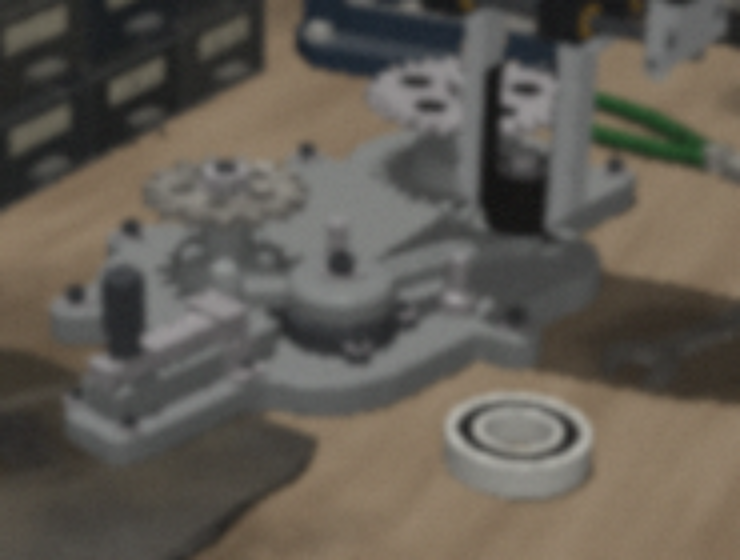

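View pics/t6.png

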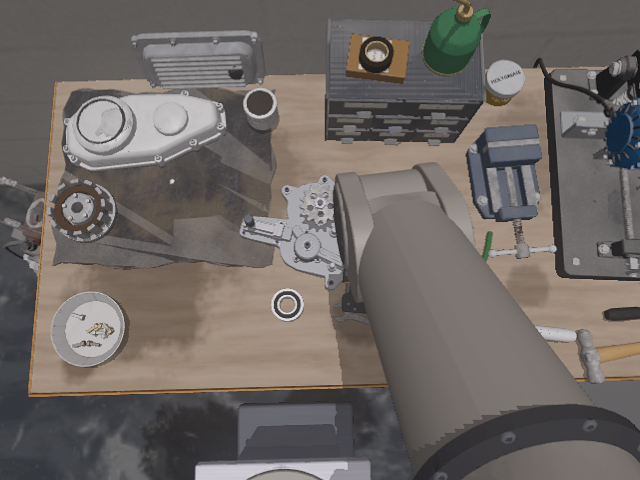

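The scene picture shows the arm bar against the stop pin at crop (457,275), the roller between the fingers at (515,190) and the knob still off at (121,300). The force has climbed from 12 to 20 N with no more travel, so the arm is on its stop. One last steadiness check, then I hand in.

```bash
python3 - <<'E'
from h import *
a=bot.current_position();bot.dwell(.6);b=bot.current_position()
print((b-a).round(5),bot.current_wrist_force().round(1),bot.current_grip_width(),bot.current_time())
bot.grab_frame('scene');print([(np.round(d['box'],1),d['p']) for d in bot.find_in('scene','lock_knob')])
p=np.load('plate.npy');c,s=np.cos(p[2]),np.sin(p[2]);d=b[:2]-p[:2];print('plate xy mm',1000*np.array([c*d[0]+s*d[1],-s*d[0]+c*d[1]]))
bot.sign_off()
E
```

```text
[ 4.e-05 -4.e-05  1.e-05] [ 11.9 -12.2  -4.9] 0.03577111818330698 16.875
[(array([259.6, 227.4, 288.8, 261.2]), 0.64), (array([294.6, 204.3, 372.7, 246.5]), 0.49)]
plate xy mm [-65.7508501  -24.17994808]
the job is handed in; nothing more can be done
```

The lock bar is off at its end stop, the tensioner arm is back on its winding stop, and I handed the job in with the gripper still holding the roller. `sign_off` gives no verdict, so I can only report my own checks.

- **Lock:** I gripped the knob and slid the bar along the plate's +y for about 23.7 mm, until it stopped hard (push rising to 16 N). Later pictures show it still there.
- **Tensioner:** I gripped the roller across its diameter and swung it along its arc. The opposing force rose from 12 N to 20 N with no more travel, and the arm bar sits against its stop pin in the picture.
- **Last readings:**
  - The gripper drifted less than 0.1 mm in 0.6 s.
  - It held the roller at plate x -65.8, y -24.2 mm; the expected stop position is x -66, y -23.
  - The opening was 35.8 mm on the 36 mm roller.
  - The clock read 16.9 s of the 45 s allowed.
- **Loose parts:** The bearing shows no movement. The robot partly hides the spanner and pliers in the last top view. I did not measure their positions, but the fingers stayed about 49 mm or more above the bench near the plate.
- **Disagreements:**
  - I first misread one sprocket shaft in the scene view and the knob top in the top view. I corrected both before moving, and the worst remaining error in the plate fit was 1.9 pixels.
  - In the last picture the network also marked a second "lock knob" (p 0.49), about where the hub and arm are. I took it as a false find.

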